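# Scrub out the gummed-tape machine's water jar

## Robot

A 6-joint arm with a two-finger parallel gripper is mounted at the origin on the work surface. World frame = base frame: x ahead of the robot, y to its left, z up, the work surface at z = 0. Lengths are in m, angles in rad, forces in N, time in s.
With the tool pointing down it reaches from about 0.3 to 0.875 m from the base axis. Payload 6.4 kg.
Tool frame: the origin (TCP) lies on the centre line of the jaws, within the pads' length; the fingertips stand r.tip_reach ahead of it and the grasp point (between the pads) lies 6 mm ahead of it (r.tip_reach is the distance from the TCP to the fingertips, in m); z points along the fingers, y is the direction in which the jaws open and shut (so a half turn about z gives the same grasp; the last joint's range is limited). The gripper opens to 85 mm and grips with 20 to 120 N. Pads are 22 mm wide; open, the fingers measure 114 mm over their backs; the gripper's body (76 mm by 85 mm) begins 54 mm behind the grasp point. The pads swing forward as they close: fully open they stand 13 mm farther back than shut.
Start: joints at [1.007, 0.181, 1.607, -0, 1.354, -0.206], TCP at [0.201, 0.539, 0.256] pointing down, gripper open.
Joint ranges: [-2.99, 2.99], [-0.89, 2.07], [0.3, 2.58], [-1.14, 4.28], [0, 2.63], [-3.12, 3.12]. Speed limits (rad/s): [2.57, 2.57, 3.01, 3.14, 3.14, 3.14].

## Interface

Orientations are given as a 3x3 rotation matrix whose columns are the frame's x, y, z axes.
In Python, from workcell import r, grab_frame, camera_params, job, look_for, sensors gives the robot as it stands. The module is installed in compiled form; this text tells all that it offers. Calls block until the motion is done:
- r.move_pose(position, orientation): joint-space move of the TCP to a pose.
- r.move_straight(position, frame=None, vel=0.15): straight line of the TCP; frame=None keeps the orientation; vel is the mean speed in m/s.
- r.move_j(angles): joint-space move.
- r.command_gripper(opening, grasp_force=None): finger opening in m; grasp_force is the grip in N (None keeps the last); returns when the fingers have stopped.
- r.hold(seconds).
- r.ik(position, orientation): joint angles nearest the present ones, or None.
- grab_frame(name): name is "side" or "top" or "wrist"; returns the picture (480x640x3 uint8, blue, green, red); there is no depth.
- camera_params(name): a dict with "fx", "fy", "cx", "cy" (pixels), "rvec" (rotation vector, rad) and "tvec" (3), from world to camera coordinates, as OpenCV has them. Camera axes: x right, y down, z forward; pixel columns grow to the right and rows downward; lengths in m; the calibration is good to about 2 mm. A picture is of the moment at which its call begins: read the wrist's pose just before it. camera_params takes no time and is no camera call; for the wrist camera it gives the pose at the moment of the call.
A pose or a line that the arm cannot do raises r.IKError and nothing moves.
- job.finish_job(): hands the job in, once; it reports no verdict.
Trained networks look in the newest picture that a camera, given by its name, has taken for a name from the list of things; names that differ only in an ending like _2 or _b are one class to them, and where a whole thing is asked for, a point or a joint stands for the part that bears it (a point fixed in the world has none). Each returns a list of dicts, best first, with "confidence" (0 to 1); they miss things now and then, are a little off and sometimes report something else, mostly with a low value. They report only what shows in the picture. A call takes as long as a camera call. They do not tell look-alikes from the thing itself.
- look_for(target, camera): "centre" ([x, y, z] in m, in world coordinates, good to about 4 mm: the middle of the surface that is visible of it).
Readings, each from a call of its own:
- sensors.get_clock(): time.
- sensors.get_q(): joint angles.
- sensors.get_qvel(): joint speeds.
- sensors.get_joint_torque(): joint torques, N m.
- sensors.get_tcp_pos(): TCP position.
- sensors.get_tool_rot(): TCP orientation.
- sensors.get_force(): force on the tool from outside, world axes, zero at the start.
- sensors.get_moment(): the same for the moment, N m.
- sensors.get_gripper_width(): finger opening in m.
Only numpy, scipy, OpenCV 4.12 (cv2) and the standard library are available. Lean on these libraries where they do the work, as an engineer would, in place of code of your own. Each camera call takes 0.05 s, during which the arm holds its last target.

## Task

Scrub out the glass water jar of the gummed-tape machine: lift off its loose lid and set it down the same way up in the middle of the round rubber mat, then work the bottle brush gently down to the jar's floor three times, drawing it up in between until the top of the bristles comes to the mouth. Then stand the brush back in its pot, and leave the jar open to dry with its lid lying on the mat. Set things down rather than drop them, leave the jar and the pot standing where they are, and do not disturb anything else on the counter.

Things in the scene. Friction and masses are not known exactly. Their poses are not given: they have to be found in the camera images.
- jar: straight clear glass water jar, 55 outer diameter, 130 tall, bore 47 to 48 wide from the mouth to the inner floor, which lies 6 above the underside; about 0.45 kg, stands loose on the counter. Origin: centre of its underside, z up. (mm)
- lid: round metal screw lid, 66 outer diameter (68 over its facets), 24 tall, open below, inner diameter 61; sits loosely over the jar (2.5 radial play, no turning needed), its top plate (underside 21 above the lower edge) on the jar's rim: closed, its origin is 109 above the jar's. Origin: centre of its lower edge, z up. About 60 g. (mm)
- brush: bottle brush, 200 long, upright in the pot. Origin: centre of its flat tip (22 diameter); z towards the handle. Bristles 6 to 75 above the tip, 55 diameter, tapered at both ends; they spring in, so rub in the jar (drag 1 to 6 N) but clear the pot. Round handle, 20 diameter, 120 to 190 above the tip: hold it about 170 above the tip to keep fingers off the jar. About 0.14 kg (mm)
- pot: round stoneware brush pot, 78 outer diameter (81 at its rim bead), 90 tall, bore 64 to 66, inner floor 6 above the underside; about 0.6 kg, stands loose on the counter. Origin: centre of its underside, z up. (mm)
- mat: round ribbed black rubber mat, 120 diameter, 4 thick, fixed to the counter. (Not listed: the scale, to the right, and the tape machine, 212 tall, to the left, keep over 450 from the robot's centre line; parcels, printer and letter tray along the back are beyond x = 840 and below 150.) Origin: centre of its underside, z up. (mm)
- stamper: red enamel hand date stamper with black knob, footprint 62 x 46, 150 tall; stands 80 to 90 mm (centre to centre) from the jar, on any side of it; to be left alone. Origin: centre of its underside, z up. (mm)
- weight_2kg: largest of the three chrome steel weights, 60 diameter, 100 tall; stands 88 to 95 mm (centre to centre) from the mat, on any side of it; to be left alone. Origin: centre of its underside, z up. (mm)
- weight_1kg: middle chrome steel weight, 48 diameter, 80 tall; to be left alone. Origin: centre of its underside, z up. (mm)
- dispenser: grey plastic desk tape dispenser, 150 long along its x, 58 wide, 84 tall; to be left alone. Origin: centre of its underside, z up. (mm)
- moistener: low finger-moistener cup with a sponge, 76 diameter, 28 tall; to be left alone. Origin: centre of its underside, z up. (mm)
- wax_tin: squat closed tin of sealing wax, 94 diameter, 61 tall; to be left alone. Origin: centre of its underside, z up. (mm)
- pen_cup: dark steel cup 74 diameter, 100 tall, with pens to 162 tall leaning out to 40 from its axis; stands 85 to 103 mm (centre to centre) from the jar, across it from the stamper; to be left alone. Origin: centre of its underside, z up. (mm)
Mind the look-alikes: they are no part of the job. What is shaped like the brush but orange or purple is not meant.

How it is judged:
On the way, in this order (a step that is already met when the one before it is completed fails the run):
1. the lid lies on the rubber mat, open side down, let go and at rest (centre within 30 mm of the mat's) (horizontal distance between lid and mat below 0.03 m and z of lid in the frame of mat between 0.001 and 0.008 m and angle between lid's own z axis and vertical below 0.1 rad and linear speed of lid below 0.02 m/s and contact force between the fingers and lid below 0.05 N), for 0.2 s.
2. the brush's tip is within 10 mm of the jar's floor for the first time, bristles rubbing on the wall (z of brush in the frame of jar between 0 and 0.016 m and horizontal distance between brush and jar below 0.02 m and angle between brush's own z axis and vertical below 0.25 rad and contact force between brush and jar above 0.2 N), for 0.04 s.
3. the brush, bristles rubbing, is drawn up until the top of its bristles is within 12 mm of the mouth, its tip still inside (z of brush in the frame of jar between 0.043 and 0.095 m and horizontal distance between brush and jar below 0.02 m and angle between brush's own z axis and vertical below 0.25 rad and contact force between brush and jar above 0.2 N), for 0.04 s.
4. the brush's tip is within 10 mm of the jar's floor for the second time, bristles rubbing on the wall (all of step 2), for 0.04 s.
5. the brush, bristles rubbing, is drawn up until the top of its bristles is within 12 mm of the mouth, its tip still inside (all of step 3), for 0.04 s.
6. the brush's tip is within 10 mm of the jar's floor for the third time, bristles rubbing on the wall (all of step 4), for 0.04 s.
At the end, for the whole second after the job is handed in: Brush upright in its pot (within 25 mm of its axis, 6 mm of its floor, 0.2 rad); lid lying flat on the mat, open side down (within 30 mm of its centre); jar and pot upright, within 30 and 40 mm of where they began; all let go and at rest (all of step 1 and horizontal distance between brush and pot below 0.025 m and z of brush in the frame of pot between 0.002 and 0.012 m and angle between brush's own z axis and vertical below 0.2 rad and linear speed of each of brush, jar, pot below 0.02 m/s and height (world z) of jar below 0.004 m and angle between each of jar, pot's own z axis and vertical below 0.06 rad and distance of jar from where it was at the start of the episode below 0.03 m and distance of pot from where it was at the start of the episode below 0.04 m and contact force between the fingers and brush below 0.05 N and contact force between the fingers and jar below 0.05 N and contact force between the fingers and pot below 0.05 N); the robot touches nothing.
It fails at once if a bystander is shifted by more than 30 mm or tipped by more than 0.3 rad (distance of any of stamper, weight_2kg, weight_1kg, dispenser, moistener, wax_tin, pen_cup from where it was at the start of the episode above 0.03 m or angle between any of stamper, weight_2kg, weight_1kg, dispenser, moistener, wax_tin, pen_cup's own z axis and vertical above 0.3 rad).
It fails at once if the jar or the pot is tipped by more than 0.3 rad, or the jar is lifted by more than 20 mm (angle between any of jar, pot's own z axis and vertical above 0.3 rad or height (world z) of jar above 0.02 m).
It fails at once if the brush is rammed into the jar with more than 40 N (contact force between brush and jar above 40 N).
It fails at once if the lid or the brush is dropped (falls freely faster than 0.7 m/s, about 25 mm) ((linear speed of lid above 0.7 m/s and contact force between the fingers and lid below 0.01 N) or (linear speed of brush above 0.7 m/s and contact force between the fingers and brush below 0.01 N)).
It also fails if it takes over 70 s, if anything falls off the work surface, if the arm or the gripper's body presses on something with over 40 N, if the wrist force passes 120 N, or if a joint passes its speed limit or range.

## Working session

There is one attempt and no reset: what is moved stays moved. The work goes in short steps, each a Python script; the robot and the scene stay as the last script left them, time stands still between calls to the robot, and variables do not carry over. Pictures are saved under pics/ and viewed, and the job is handed in when it is done.

```bash
mkdir -p pics; ls
cat > h.py <<'E'
import numpy as np, cv2
from workcell import r, grab_frame, camera_params, job, look_for, sensors
def cam(n):
    p=camera_params(n); K=np.array([[p['fx'],0,p['cx']],[0,p['fy'],p['cy']],[0,0,1.]])
    return K,cv2.Rodrigues(np.array(p['rvec'],float))[0],np.array(p['tvec'],float).reshape(3)
def proj(n,P):
    K,R,t=cam(n); q=K@(R@np.array(P,float)+t); return q[:2]/q[2]
def back(n,u,v,z):
    K,R,t=cam(n); d=R.T@np.linalg.inv(K)@np.array([u,v,1.]); c=-R.T@t
    return c+d*(z-c[2])/d[2]
E
python3 - <<'E'
from h import *
for n in ("side","top","wrist"):
    cv2.imwrite(f"pics/{n}0.png",grab_frame(n))
    K,R,t=cam(n); print(n,(-R.T@t).round(3),K[0,0])
    for o in "jar lid brush pot mat stamper weight_2kg weight_1kg dispenser moistener wax_tin pen_cup".split():
        L=look_for(o,n)
        print(n,o,[(np.round(d['centre'],3).tolist(),round(d['confidence'],2),proj(n,d['centre']).round().astype(int).tolist()) for d in L[:4]])
print(sensors.get_clock(),r.tip_reach)
E
```

```text
pics
side [ 0.345 -0.671  0.924] 499.8614198073843
side jar [([0.499, -0.013, 0.05], 0.74, [294, 274])]
side lid [([0.503, 0.001, 0.126], 0.67, [294, 246])]
side brush [([0.68, -0.31, 0.07], 0.63, [427, 369]), ([0.442, -0.271, 0.069], 0.61, [298, 382])]
side pot [([0.554, -0.316, 0.061], 0.61, [364, 391]), ([0.5, -0.014, 0.052], 0.61, [294, 273]), ([0.742, 0.114, 0.05], 0.53, [378, 214])]
side mat [([0.53, 0.312, 0.002], 0.65, [276, 190])]
side stamper [([0.584, -0.032, 0.077], 0.68, [334, 265])]
side weight_2kg [([0.475, 0.193, 0.063], 0.84, [264, 208]), ([0.554, -0.317, 0.063], 0.18, [364, 391])]
side weight_1kg [([0.359, -0.172, 0.059], 0.83, [244, 348]), ([0.743, 0.112, 0.051], 0.46, [378, 214])]
side dispenser [([0.741, 0.111, 0.051], 0.59, [377, 215])]
side moistener []
side wax_tin [([0.736, -0.172, 0.056], 0.84, [423, 307])]
side pen_cup [([0.414, -0.007, 0.072], 0.59, [255, 273])]
top [0.397 0.015 1.271] 574.0002439952484
top jar []
top lid [([0.502, 0.01, 0.136], 0.94, [330, 254])]
top brush [([0.442, -0.255, 0.064], 0.92, [458, 283]), ([0.672, -0.301, 0.068], 0.65, [474, 1
[... 191 characters left out ...]
88, [341, 220]), ([0.347, 0.147, 0.028], 0.29, [268, 332])]
top weight_2kg [([0.479, 0.208, 0.079], 0.73, [235, 270])]
top weight_1kg [([0.358, -0.152, 0.061], 0.59, [410, 325])]
top dispenser [([0.502, 0.013, 0.134], 0.68, [329, 254])]
top moistener [([0.346, 0.147, 0.03], 0.6, [268, 333]), ([0.548, -0.29, 0.071], 0.6, [472, 232])]
top wax_tin [([0.741, -0.157, 0.057], 0.79, [404, 146])]
top pen_cup [([0.413, 0.014, -0.001], 0.72, [329, 300])]
wrist [0.133 0.564 0.375] 405.27551523126033
wrist jar []
wrist lid []
wrist brush []
wrist pot []
wrist mat []
wrist stamper []
wrist weight_2kg []
wrist weight_1kg []
wrist dispenser []
wrist moistener []
wrist wax_tin []
wrist pen_cup []
1.95 0.025
```

View pics/side0.png

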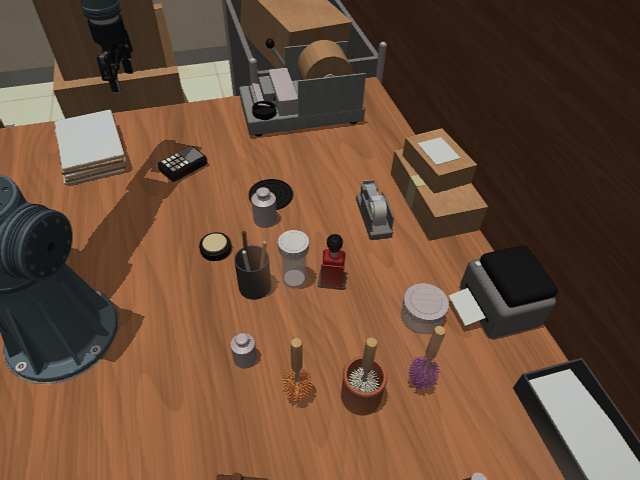

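View pics/top0.png

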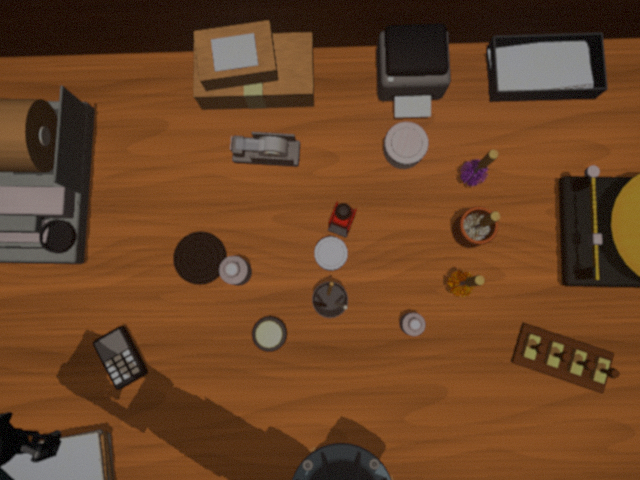

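Run:
```python
import cv2
t=cv2.imread('pics/top0.png');s=cv2.imread('pics/side0.png')
a=cv2.resize(t[140:310,420:560],None,fx=3.5,fy=3.5,interpolation=cv2.INTER_CUBIC)
cv2.imwrite('pics/c_top.png',a[:590])
cv2.imwrite('pics/c_side.png',cv2.resize(s[270:450,260:470],None,fx=3.3,fy=3.3,interpolation=cv2.INTER_CUBIC))
cv2.imwrite('pics/c_top2.png',cv2.resize(t[190:330,160:360],None,fx=4,fy=4,interpolation=cv2.INTER_CUBIC))
```

```text
(no output)
```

View pics/c_top.png

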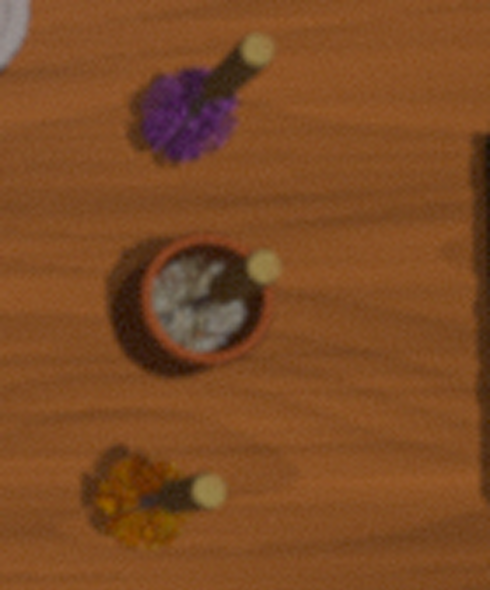

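View pics/c_side.png

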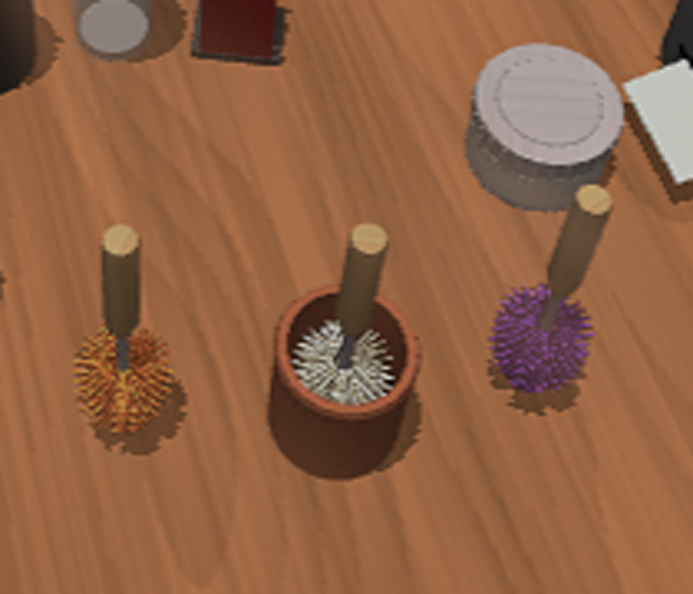

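View pics/c_top2.png

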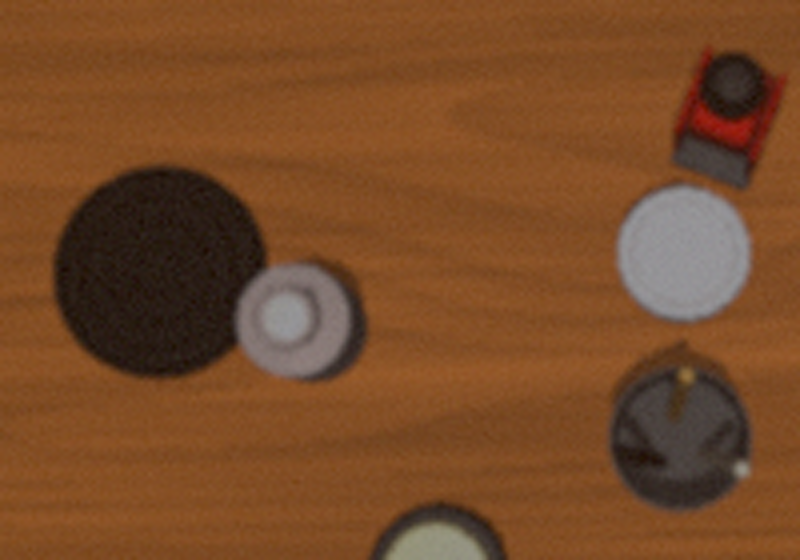

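The brush candidates are white bristles in the pot (top 474,228; side 364,391), orange (top 458,283; side 298,382) and purple (top 474,174; side 427,369). The crops show that only the white one stands in the terracotta pot, so that is my pick. The lid is at top (331,253) on the clear jar. The wax tin at (406,145) and the weight at (233,270) are look-alikes for it. The stamper is on the +x side of the jar and the pen cup on the −x side, so I'll open the jaws roughly along y there.

```bash
cat >> h.py <<'E'
def down(a): # jaw (tool y) direction at angle a from world x, z down
    y=np.array([np.cos(a),np.sin(a),0]); z=np.array([0,0,-1.]); return np.column_stack([np.cross(y,z),y,z])
def st(): print("t",round(sensors.get_clock(),2),"tcp",np.round(sensors.get_tcp_pos(),4),"F",np.round(sensors.get_force(),2),"w",round(sensors.get_gripper_width(),4))
E
python3 - <<'E'
from h import *
print("lid",back('top',331,253.3,.133))
print("lid side",back('side',294,240.5,.133))
print("mat",back('top',160+160/4,190+272/4,.004))
print("wt top",back('top',160+295/4,190+321/4,.08))
print("handle",[back('top',495.4,216.3,z) for z in (.196,.206)],[back('side',371.5,342,z) for z in (.196,.206)])
print("pot rim",back('top',420+207/3.5,140+299/3.5,.09), "stamper", back('top',344,211,.14),"pen",back('top',330,299.5,.1))
print(sensors.get_tool_rot().round(3))
for nm,p in (("jar",[.502,.01]),("mat",[.512,.3]),("pot",[.55,-.3])):
  for z in (.04,.135,.4):
    for a in range(-100,101,20):
      q=r.ik(np.array(p+[z]),down(np.radians(a)))
      if q is not None and a%40==0: print(nm,z,a,np.round(q,2))
E
```

```text
lid [0.5038988  0.00805437 0.133     ]
lid side [0.50577352 0.01000899 0.133     ]
mat [0.51204224 0.29865459 0.004     ]
wt top [0.47797764 0.21090883 0.08      ]
handle [array([ 0.56101614, -0.30263762,  0.196     ]), array([ 0.5594862 , -0.29968544,  0.206     ])] [array([ 0.56215322, -0.29395414,  0.196     ]), array([ 0.55917389, -0.29912673,  0.206     ])]
pot rim [ 0.55895268 -0.29943386  0.09      ] stamper [ 0.58735249 -0.01980405  0.14      ] pen [0.41309974 0.01208441 0.1       ]
[[-0.937  0.35  -0.   ]
 [ 0.35   0.937  0.   ]
 [ 0.    -0.    -1.   ]]
jar 0.04 -80 [-0.22  0.34  1.92 -0.    0.88  1.18]
jar 0.04 -40 [-0.22  0.34  1.92 -0.    0.88  0.48]
jar 0.04 0 [-0.22  0.34  1.92 -0.    0.88 -0.22]
jar 0.04 40 [-0.22  0.34  1.92 -0.    0.88 -0.92]
jar 0.04 80 [-0.22  0.34  1.92 -0.    0.88 -1.61]
jar 0.135 -80 [-0.22  0.17  1.89 -0.    1.08  1.18]
jar 0.135 -40 [-0.22  0.17  1.89 -0.    1.08  0.48]
jar 0.135 0 [-0.22  0.17  1.89 -0.    1.08 -0.22]
jar 0.135 40 [-0.22  0.17  1.89 -0.    1.08 -0.92]
jar 0.135 80 [-0.22  0.17  1.89 -0.    1.08 -1.61]
jar 0.4 -80 [-0.22 -0.07
[... 1027 characters left out ...]
ot 0.04 -40 [-0.69  0.55  1.59 -0.    0.99  0.01]
pot 0.04 0 [-0.69  0.55  1.59 -0.    0.99 -0.69]
pot 0.04 40 [-0.69  0.55  1.59 -0.    0.99 -1.39]
pot 0.04 80 [-0.69  0.55  1.59 -0.    0.99 -2.08]
pot 0.135 -80 [-0.69  0.42  1.56 -0.    1.16  0.71]
pot 0.135 -40 [-0.69  0.42  1.56 -0.    1.16  0.01]
pot 0.135 0 [-0.69  0.42  1.56 -0.    1.16 -0.69]
pot 0.135 40 [-0.69  0.42  1.56 -0.    1.16 -1.39]
pot 0.135 80 [-0.69  0.42  1.56 -0.    1.16 -2.08]
pot 0.4 -80 [-0.69  0.22  1.28 -0.    1.65  0.71]
pot 0.4 -40 [-0.69  0.22  1.28 -0.    1.65  0.01]
pot 0.4 0 [-0.69  0.22  1.28 -0.    1.65 -0.69]
pot 0.4 40 [-0.69  0.22  1.28 -0.    1.65 -1.39]
pot 0.4 80 [-0.69  0.22  1.28 -0.    1.65 -2.08]
```

Run:
```python
from h import *
R=down(np.radians(-100))
x=R[:,0]
r.move_pose(np.array([.5045,.009,.30]),R); st()
cv2.imwrite('pics/w1.png',grab_frame('wrist'))
K,Rc,t=cam('wrist'); print((-Rc.T@t).round(3),Rc[2].round(2), proj('wrist',[.5045,.009,.133]))
for o in ("lid","stamper","pen_cup"):
    print(o,[(np.round(d['centre'],4).tolist(),round(d['confidence'],2)) for d in look_for(o,'wrist')[:2]])
```

```text
t 4.14 tcp [0.5045 0.0096 0.2999] F [-0.01 -0.38 -0.26] w 0.0856
[ 0.577 -0.003  0.419] [-0.28  0.05 -0.96] [320.8528339  227.29542504]
lid [([0.5039, 0.0111, 0.1347], 0.88)]
stamper [([0.5816, -0.0162, 0.1413], 0.89)]
pen_cup [([0.4026, 0.0098, 0.0814], 0.86)]
```

View pics/w1.png

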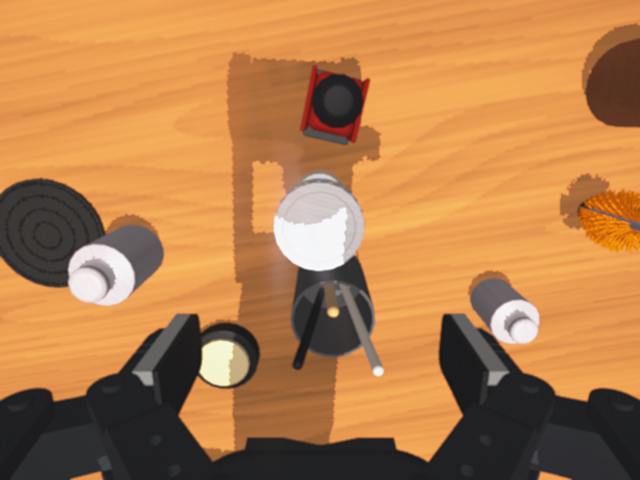

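The wrist view shows the lid disc at about (319,226) and the prediction is (321,227), so they agree within 1 mm. The fingers, at columns ~170 and ~470, stay clear of the pens (298–382) and the stamper. I'll grasp it.

Run:
```python
from h import *
r.move_straight(np.array([.5045,.0095,.18]),vel=.12)
r.move_straight(np.array([.5045,.0095,.136]),vel=.05); st()
r.command_gripper(.06,40); st()
cv2.imwrite('pics/s2.png',cv2.resize(grab_frame('side')[180:320,200:380],None,fx=4,fy=4))
r.move_straight(np.array([.5045,.0095,.18]),vel=.04); st()
r.move_straight(np.array([.5045,.0095,.26]),vel=.12); st()
cv2.imwrite('pics/s3.png',cv2.resize(grab_frame('side')[140:320,200:380],None,fx=3.3,fy=3.3))
```

```text
t 6.53 tcp [0.5048 0.0095 0.1363] F [ 0.07  0.29 -0.52] w 0.0855
t 6.87 tcp [0.5053 0.0093 0.1371] F [-1.38  0.2   5.69] w 0.0655
t 8.17 tcp [0.5043 0.0095 0.1797] F [ 0.11 -0.16 -0.85] w 0.0652
t 8.98 tcp [0.504  0.0096 0.2592] F [-0.    0.26 -0.64] w 0.0652
```

View pics/s2.png

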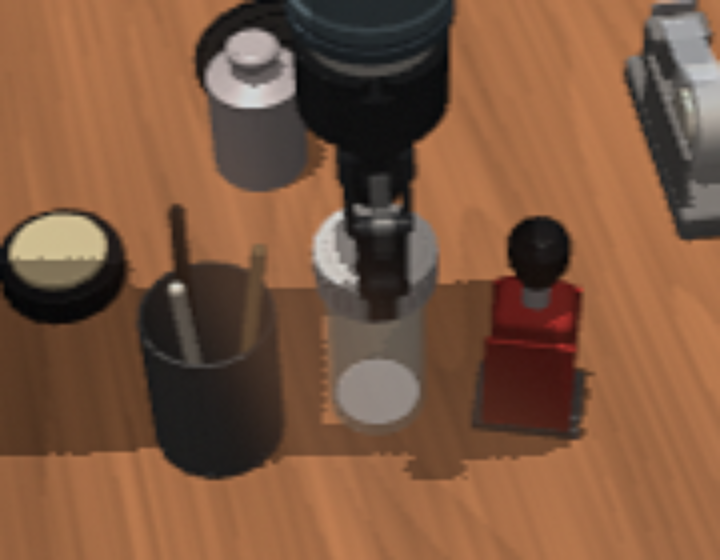

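View pics/s3.png

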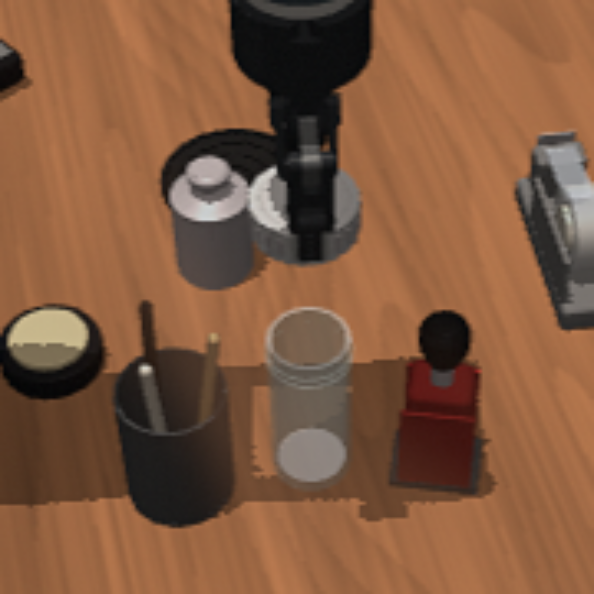

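The lid is held level (width 65 mm) and the jar stayed put, open, at crop (310,345). Next I carry the lid to the mat with the jaws at −20°, across the line to the weight.

Run:
```python
from h import *
R=down(np.radians(-20)); p=np.array([.5135,.3025,0])
r.move_pose(p+[0,0,.24],R); st()
cv2.imwrite('pics/s4.png',cv2.resize(grab_frame('side')[100:260,180:380],None,fx=3.5,fy=3.5))
cv2.imwrite('pics/w4.png',grab_frame('wrist'))
r.move_straight(p+[0,0,.10],vel=.12)
r.move_straight(p+[0,0,.045],vel=.05); st()
cv2.imwrite('pics/s5.png',cv2.resize(grab_frame('side')[100:260,180:380],None,fx=3.5,fy=3.5))
f0=sensors.get_force()[2]
z=.045
while z>.028:
    z-=.001; r.move_straight(p+[0,0,z],vel=.02); f=sensors.get_force()[2]
    if f-f0>2.5: break
print(z,f-f0); st()
```

```text
t 10.17 tcp [0.5137 0.3017 0.2397] F [ 0.53 -0.51 -0.26] w 0.065
t 12.83 tcp [0.5139 0.3026 0.0454] F [-0.63  0.23 -1.03] w 0.0653
0.030999999999999986 9.544515043554313
t 16.38 tcp [0.5137 0.3026 0.0321] F [-2.92 -0.92  8.96] w 0.0654
```

View pics/s5.png

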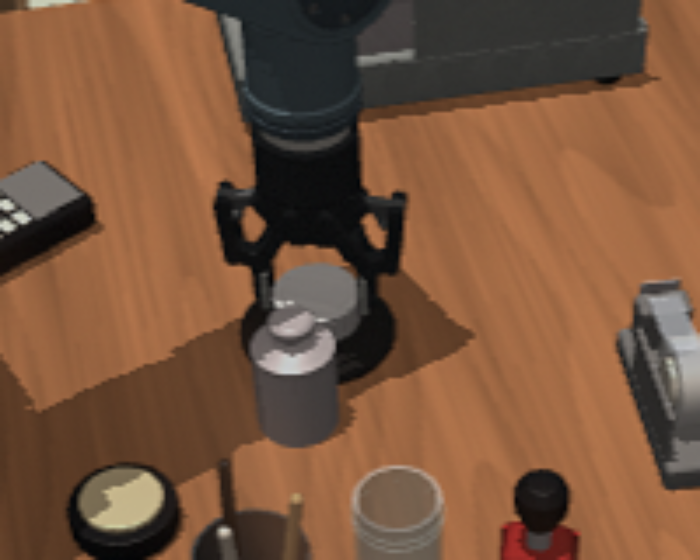

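View pics/w4.png

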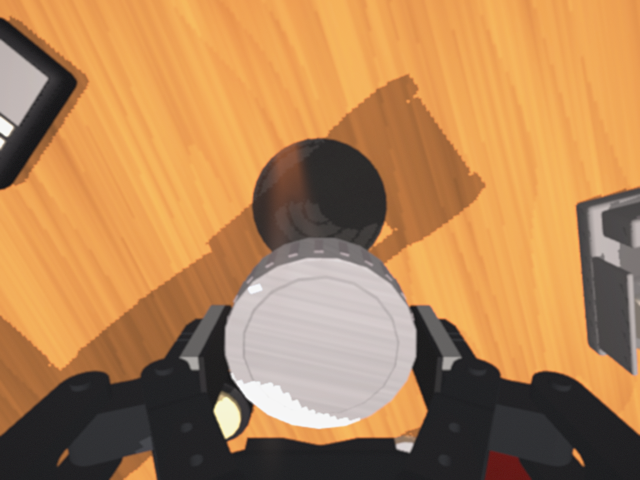

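The lid is over the mat. Contact came at TCP z = 0.032, the expected height. I'll release it, rise and check.

Run:
```python
from h import *
p=np.array([.5135,.3025,0])
r.command_gripper(.085); st()
r.move_straight(p+[0,0,.07],vel=.06)
r.move_straight(p+[0,0,.24],vel=.2); st()
cv2.imwrite('pics/w6.png',grab_frame('wrist'))
for o in ("lid","mat","weight_2kg"):
    print(o,[(np.round(d['centre'],4).tolist(),round(d['confidence'],2)) for d in look_for(o,'wrist')[:2]])
print(proj('wrist',[.5135,.3025,.028]))
cv2.imwrite('pics/s6.png',cv2.resize(grab_frame('side')[140:300,200:380],None,fx=3.5,fy=3.5))
```

```text
t 16.73 tcp [0.5134 0.3024 0.0307] F [ 0.25 -0.93  0.14] w 0.0848
t 18.52 tcp [0.5127 0.3022 0.2384] F [-0.61  0.19 -0.4 ] w 0.0851
lid [([0.513, 0.3027, 0.0305], 0.75)]
mat [([0.5148, 0.312, 0.0049], 0.79)]
weight_2kg [([0.4861, 0.2309, 0.0767], 0.97)]
[320.91302557 212.81529979]
```

View pics/w6.png

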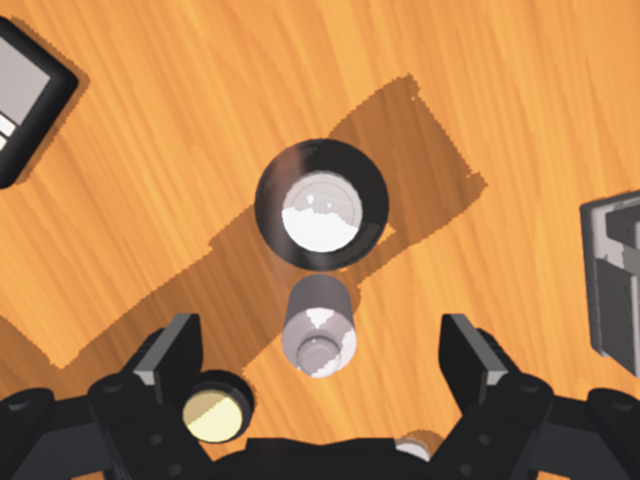

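View pics/s6.png

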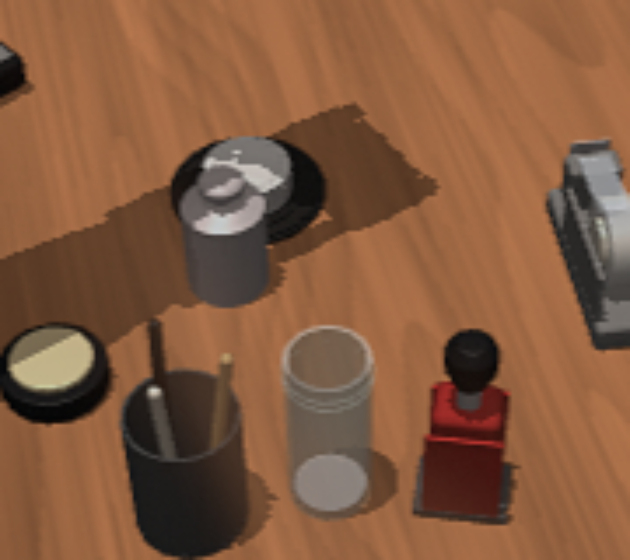

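The lid lies flat on the mat: lid disc at (322,213), mat at (322,205). Next I view the jar mouth and then the brush from above.

Run:
```python
from h import *
R=down(np.radians(-100))
print("jar side rim",back('side',293.7,242.9,.130), 'floor',back('side',200+331/3.5,140+483/3.5,.006))
r.move_pose(np.array([.5045,.009,.33]),R); r.hold(.15); st()
cv2.imwrite('pics/w7.png',grab_frame('wrist'))
print(proj('wrist',[.5045,.009,.130]),proj('wrist',[.5045,.009,.0]))
r.move_pose(np.array([.559,-.2995,.33]),R); r.hold(.15); st()
cv2.imwrite('pics/w8.png',grab_frame('wrist'))
print(proj('wrist',[.559,-.2995,.206]),proj('wrist',[.559,-.2995,.196]),proj('wrist',[.559,-.2995,.09]))
print([(np.round(d['centre'],4).tolist(),round(d['confidence'],2)) for d in look_for('pot','wrist')[:2]])
```

```text
jar side rim [0.50412146 0.00619615 0.13      ] floor [0.50475779 0.00737842 0.006     ]
t 20.1 tcp [0.5045 0.01   0.3295] F [-0.44 -1.25 -0.05] w 0.085
[321.07078002 216.97817377] [320.80336063 190.51685579]
t 21.49 tcp [ 0.5595 -0.2979  0.3305] F [ 1.13  1.43 -0.53] w 0.085
[322.26388452 244.87421321] [322.18066615 240.40905335] [321.56671516 207.46693688]
[([0.5601, -0.3038, 0.0863], 0.85)]
```

View pics/w7.png

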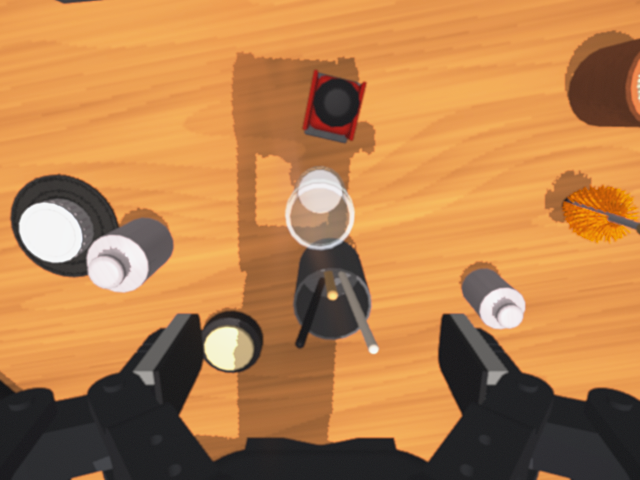

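View pics/w8.png

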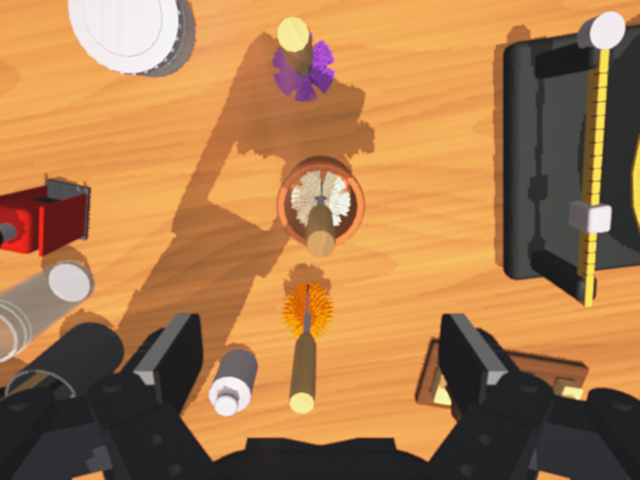

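The jar mouth is at (320,214) and the predicted point is (321,217). The white brush's handle end is at (320,243), inside the pot rim at (321,205), and all are within about 1–2 mm of prediction. I'll grasp the brush.

Run:
```python
from h import *
p=np.array([.559,-.2988,0])
r.move_straight(p+[0,0,.24],vel=.15)
r.move_straight(p+[0,0,.182],vel=.06); st()
r.command_gripper(.01,70); st()
cv2.imwrite('pics/s9.png',cv2.resize(grab_frame('side')[280:450,280:460],None,fx=3.5,fy=3.5))
r.move_straight(p+[0,0,.25],vel=.06); st()
r.move_straight(p+[0,0,.38],vel=.15); st()
cv2.imwrite('pics/s10.png',cv2.resize(grab_frame('side')[180:450,240:500],None,fx=2.2,fy=2.2))
```

```text
t 23.46 tcp [ 0.5593 -0.299   0.1826] F [-0.84  0.05 -0.02] w 0.085
t 24.08 tcp [ 0.5592 -0.2988  0.1823] F [-0.16 -0.01  1.66] w 0.018
t 25.42 tcp [ 0.5588 -0.2986  0.2494] F [-0.14  0.09 -1.12] w 0.0184
t 26.43 tcp [ 0.5586 -0.2985  0.3786] F [ 0.32  0.53 -1.92] w 0.0184
```

View pics/s9.png

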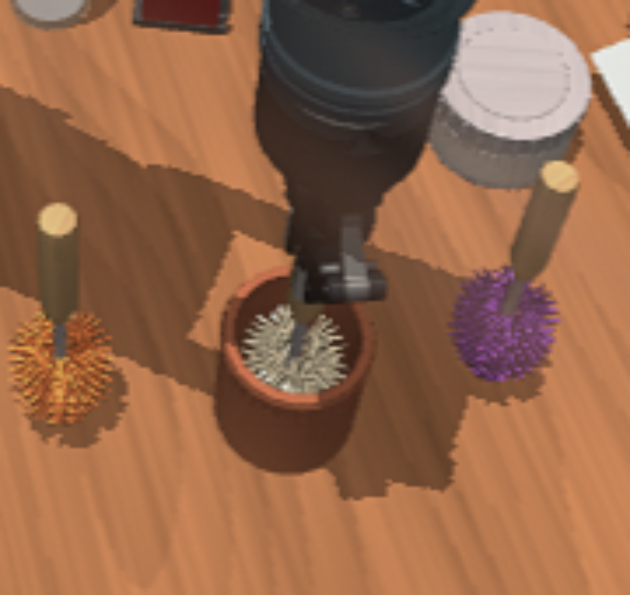

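View pics/s10.png

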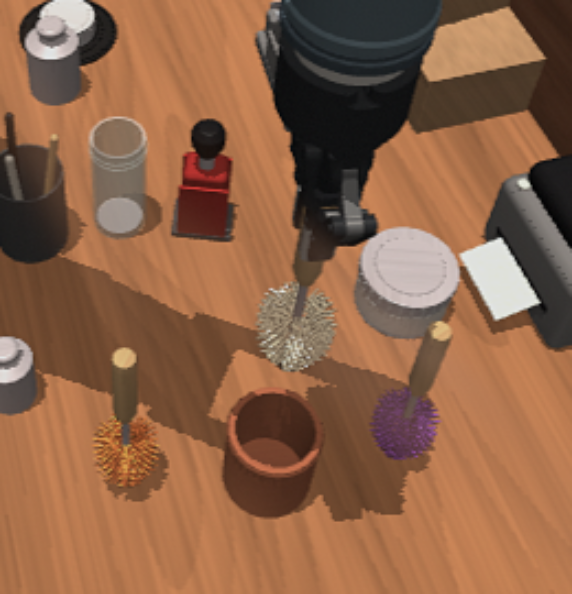

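Run:
```python
from h import *
print(proj('side',[.5586,-.2985,.243]),"seen 375,328.6", proj('top',[.5586,-.2985,.243]))
p=np.array([.505,.009,0])
r.move_straight(p+[0,0,.38],vel=.2); r.hold(.2); st()
s=grab_frame('side'); cv2.imwrite('pics/s11.png',cv2.resize(s[130:310,200:400],None,fx=3.3,fy=3.3))
cv2.imwrite('pics/w11.png',grab_frame('wrist'))
print(proj('side',[.505,.009,.2037+.04]),proj('wrist',[.505,.009,.130]),proj('wrist',[.505,.009,.2037]))
```

```text
[373.44772432 329.77213851] seen 375,328.6 [500.67524651 213.55650478]
t 28.4 tcp [0.5051 0.0084 0.3798] F [-0.36  0.12 -1.84] w 0.0185
[292.997525   203.24089897] [319.48265046 205.13100998] [319.35672846 224.56292059]
```

View pics/s11.png

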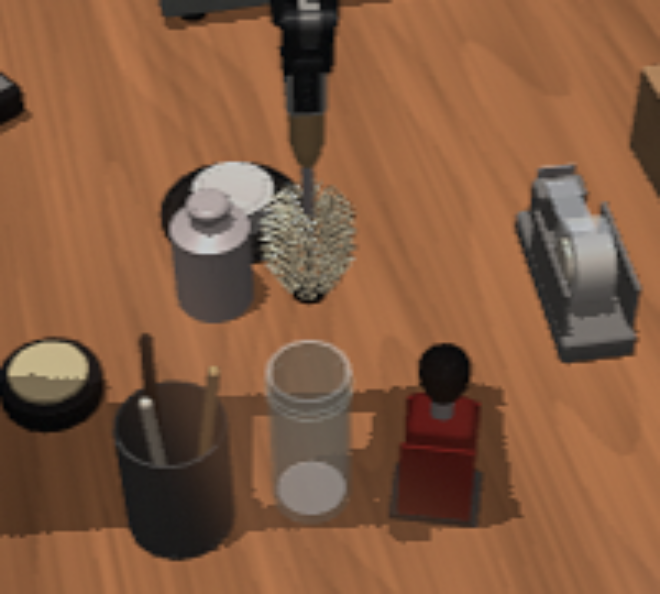

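View pics/w11.png

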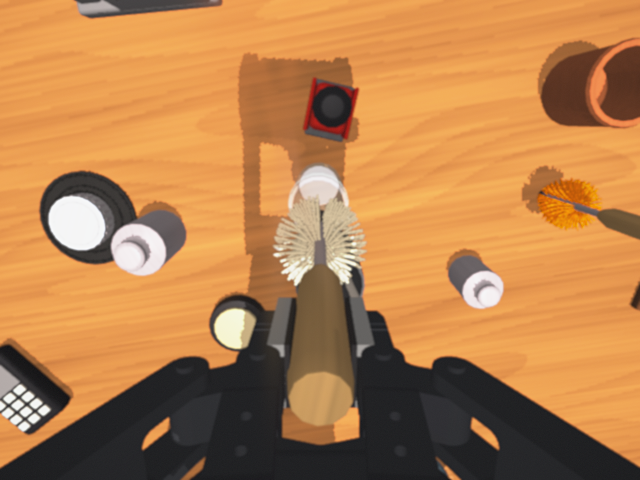

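The brush hangs upright, with its tip at crop (309,296) directly above the jar mouth at (309,370). Now I'll lower it, watching the force.

Run:
```python
from h import *
p=np.array([.505,.009,0])
r.move_straight(p+[0,0,.325],vel=.12)
for z in (.31,.295,.28,.26,.24,.22,.2,.187):
    r.move_straight(p+[0,0,z],vel=.05); f=sensors.get_force(); print(z,np.round(f,2))
    if np.linalg.norm(f)>15: print("STOP");break
r.hold(.1); st()
s=grab_frame('side'); cv2.imwrite('pics/s12.png',cv2.resize(s[180:310,200:400],None,fx=4,fy=4))
```

```text
0.31 [-0.62  1.5  -1.18]
0.295 [-0.15 -0.06 -0.17]
0.28 [ 0.08  0.84 -0.29]
0.26 [ 0.72  0.28 -2.68]
0.24 [ 0.69 -0.04 -3.09]
0.22 [-0.04 -0.39 -2.54]
0.2 [-0.8   0.47 -2.34]
0.187 [-0.5  -1.68 -2.52]
t 33.17 tcp [0.5048 0.0091 0.1868] F [-0.32  0.37 -2.37] w 0.0183
```

View pics/s12.png

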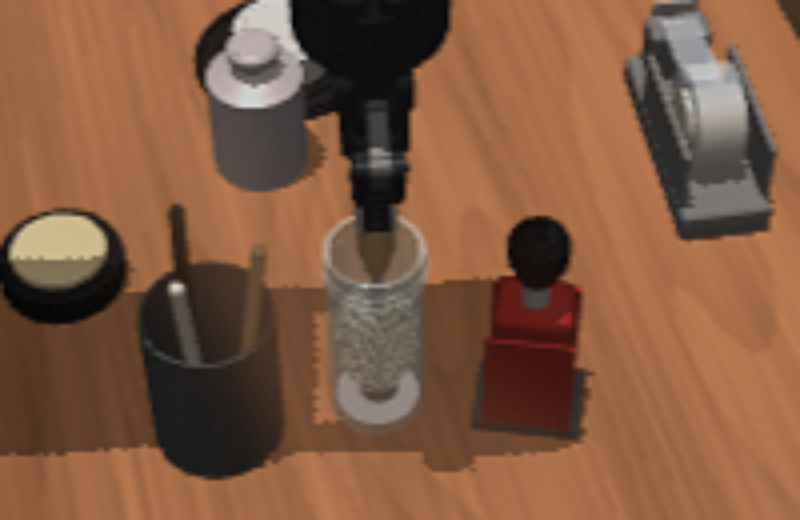

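Run:
```python
from h import *
for z in (.006,.0105,.016,.025): print(z,(proj('side',[.505,.009,z])-[200,180])*4)
p=np.array([.505,.009,0])
for z in (.186,.185,.184,.183):
    r.move_straight(p+[0,0,z],vel=.02); f=sensors.get_force(); print(z,np.round(f,2))
    if f[2]>4: print("floor");break
st()
def look(n):
    s=grab_frame('side'); cv2.imwrite(f'pics/{n}.png',cv2.resize(s[180:310,200:400],None,fx=4,fy=4))
look('s13')
for z in (.195,.21,.225,.238):
    r.move_straight(p+[0,0,z],vel=.04); print(z,np.round(sensors.get_force(),2))
look('s14'); st()
```

```text
0.006 [378.00387344 389.73644087]
0.0105 [377.90740374 384.97577159]
0.016 [377.78872171 379.11894921]
0.025 [377.59265372 369.44321782]
0.186 [-0.64  0.61 -0.94]
0.185 [ 0.02  0.1  -0.6 ]
0.184 [-0.15  0.4  -0.56]
0.183 [-0.01  1.37 -1.29]
t 34.22 tcp [0.5049 0.009  0.1828] F [-0.01  1.37 -1.29] w 0.0184
0.195 [-1.38  0.18 -0.68]
0.21 [-0.68 -0.19  0.26]
0.225 [-0.02  0.61  0.1 ]
0.238 [-1.22 -0.06 -0.16]
t 36.29 tcp [0.5052 0.0089 0.2383] F [ 0.34 -0.06 -0.66] w 0.0186
```

View pics/s13.png

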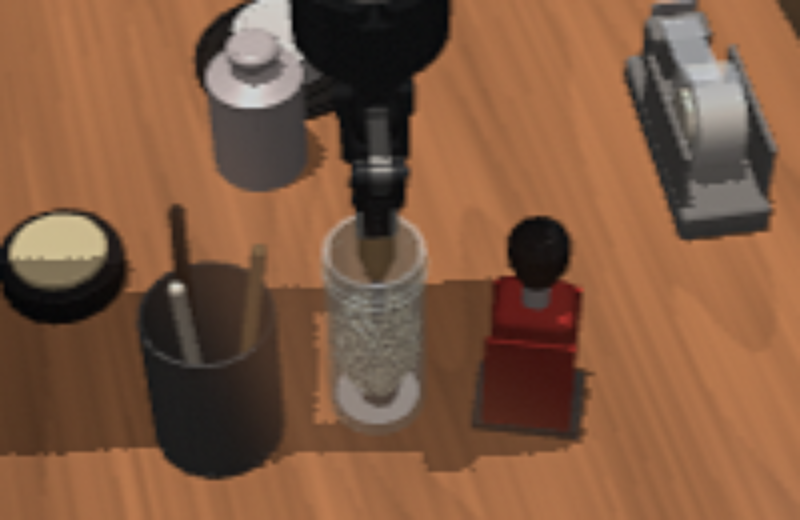

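View pics/s14.png

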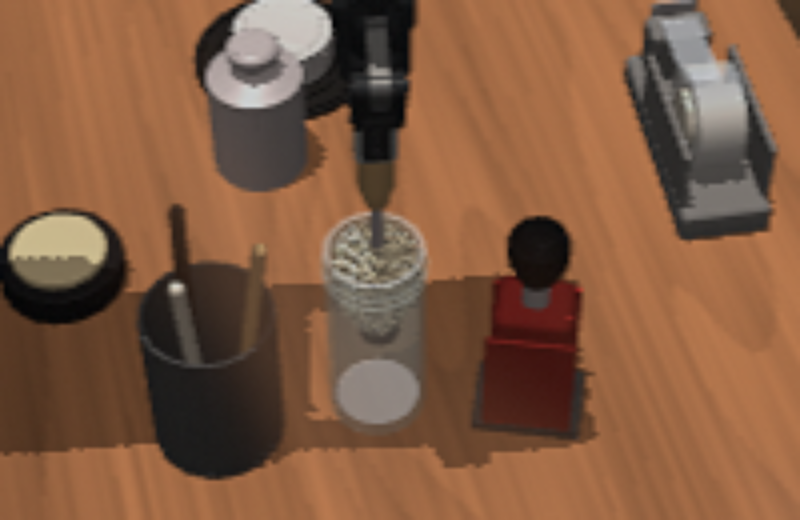

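The first stroke reached the floor: tip at (378,395) on the floor disc. It is now drawn up with the bristle top at the mouth (375,250), and the jar hasn't moved. Next come strokes two and three.

Run:
```python
from h import *
p=np.array([.505,.009,0])
def look(n):
    s=grab_frame('side'); cv2.imwrite(f'pics/{n}.png',cv2.resize(s[180:310,200:400],None,fx=4,fy=4))
def go(z,v):
    r.move_straight(p+[0,0,z],vel=v); f=sensors.get_force(); print(z,np.round(f,2))
    if np.linalg.norm(f)>15: raise SystemExit("force")
go(.236,.01)
go(.195,.05);go(.183,.02);look('s15'); go(.184,.01)
go(.228,.05);go(.236,.02);look('s16');go(.238,.01)
go(.195,.05);go(.183,.02);look('s17');go(.1845,.01); st()
```

```text
0.236 [-0.23  0.58 -0.93]
0.195 [-0.79  0.53 -2.59]
0.183 [-0.18 -0.09 -2.48]
0.184 [-0.01 -1.25 -2.64]
0.228 [-0.38  0.6   0.75]
0.236 [ 0.15  1.2  -0.29]
0.238 [-0.85  0.28 -0.8 ]
0.195 [ 0.28 -0.06 -3.24]
0.183 [-0.84  0.61 -2.54]
0.1845 [-0.03 -0.02 -0.51]
t 42.75 tcp [0.505  0.009  0.1847] F [-0.03 -0.02 -0.51] w 0.0187
```

Run:
```python
import cv2,numpy as np
a=[cv2.imread(f'pics/s{i}.png')[150:500,250:500] for i in (15,16,17)]
cv2.imwrite('pics/m.png',np.hstack(a))
```

```text
(no output)
```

View pics/m.png

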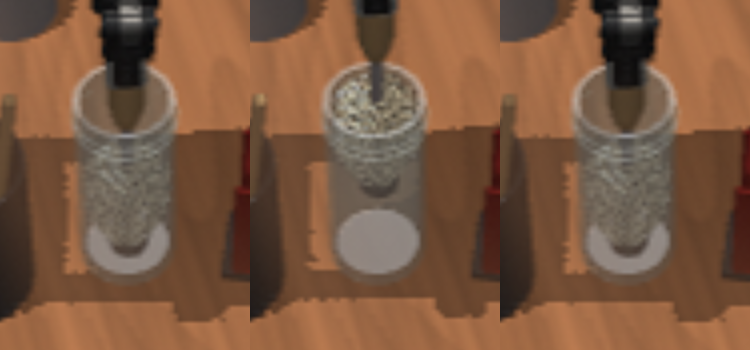

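All three strokes were made: tip at the floor at (127,245) and (628,245), drawn up to the mouth in between. I'll withdraw, return to the pot and lower the brush until it touches.

Run:
```python
from h import *
p=np.array([.505,.009,0])
r.move_straight(p+[0,0,.27],vel=.06); print(np.round(sensors.get_force(),2))
r.move_straight(p+[0,0,.325],vel=.06); print(np.round(sensors.get_force(),2))
r.move_straight(p+[0,0,.38],vel=.15)
s=grab_frame('side'); cv2.imwrite('pics/s18.png',cv2.resize(s[130:310,200:400],None,fx=3.3,fy=3.3))
q=np.array([.559,-.2988,0])
r.move_straight(q+[0,0,.38],vel=.2); r.hold(.2); st()
s=grab_frame('side'); cv2.imwrite('pics/s19.png',cv2.resize(s[180:450,240:500],None,fx=2.2,fy=2.2))
cv2.imwrite('pics/w19.png',grab_frame('wrist'))
print([(np.round(d['centre'],4).tolist(),round(d['confidence'],2)) for d in look_for('pot','top')[:2]])
```

```text
[-0.26  0.36 -0.11]
[-0.63 -0.23  0.09]
t 47.88 tcp [ 0.5591 -0.2981  0.3803] F [ 0.82 -0.6  -0.88] w 0.018
[([0.5479, -0.2938, 0.0672], 0.8)]
```

View pics/s18.png

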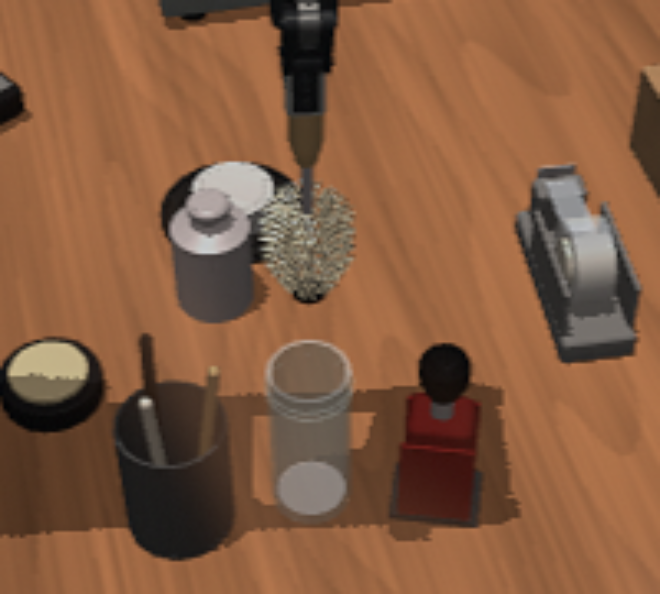

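View pics/s19.png

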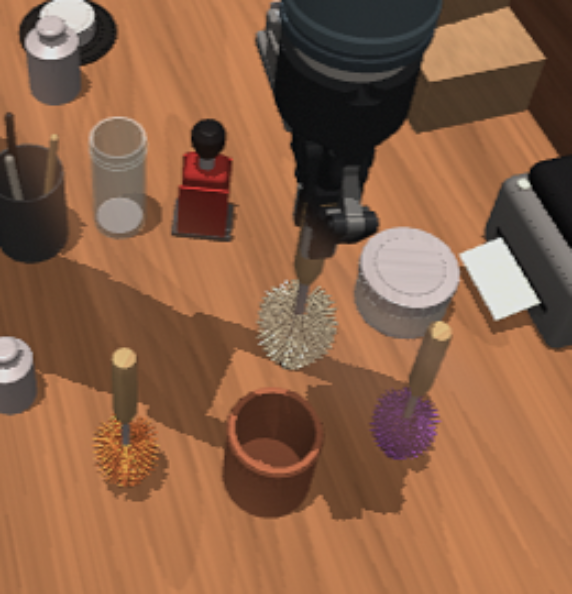

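View pics/w19.png

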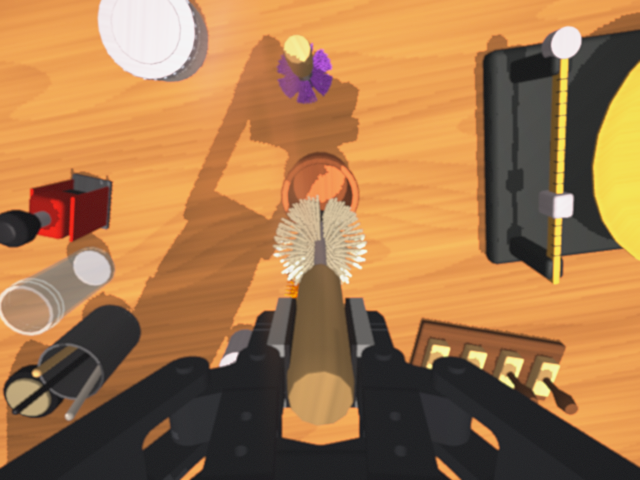

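The pot and brush look just as they did when I lifted the brush out, and the jar is open and upright. I'll lower it.

Run:
```python
from h import *
q=np.array([.559,-.2988,0])
r.move_straight(q+[0,0,.29],vel=.15)
r.move_straight(q+[0,0,.192],vel=.08); st()
f0=sensors.get_force()[2]; z=.189
while z>.179:
    z-=.001; r.move_straight(q+[0,0,z],vel=.02); f=sensors.get_force()[2]
    if z<.1855 and f-f0>3: break
print(z,f-f0); st()
cv2.imwrite('pics/s20.png',cv2.resize(grab_frame('side')[280:450,280:460],None,fx=3.5,fy=3.5))
```

```text
t 50.15 tcp [ 0.5594 -0.2991  0.1928] F [ 0.68 -0.62 -1.62] w 0.018
0.181 5.885478408126232
t 52.25 tcp [ 0.5595 -0.2991  0.1822] F [-0.91  0.88  4.26] w 0.0182
```

View pics/s20.png

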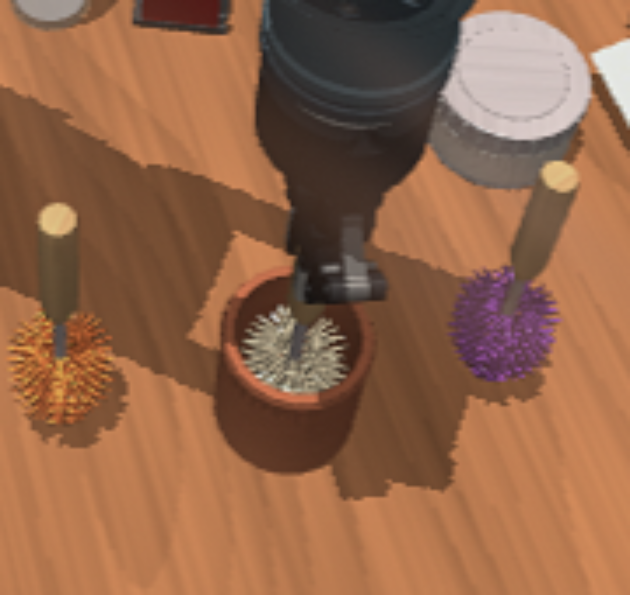

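Contact came at the same height as the pick-up (TCP z = 0.182). I'll release, rise straight up and check.

Run:
```python
from h import *
q=np.array([.559,-.2988,0])
r.command_gripper(.085); st()
r.move_straight(q+[0,0,.25],vel=.08)
r.move_straight(q+[0,0,.36],vel=.15); r.hold(.3); st()
cv2.imwrite('pics/s21.png',grab_frame('side')); cv2.imwrite('pics/w21.png',grab_frame('wrist'))
for o in ('lid','mat','stamper'): print(o,[(np.round(d['centre'],4).tolist(),round(d['confidence'],2)) for d in look_for(o,'side')[:2]])
```

```text
t 52.96 tcp [ 0.559  -0.2988  0.1809] F [ 0.14 -1.32  0.39] w 0.0852
t 55.16 tcp [ 0.5588 -0.2987  0.3592] F [-0.07  0.43  0.58] w 0.0848
lid [([0.5224, 0.3017, 0.023], 0.79), ([0.5424, 0.2963, 0.0028], 0.67)]
mat [([0.5407, 0.2946, 0.0028], 0.79), ([0.4771, 0.192, 0.0645], 0.47)]
stamper [([0.5801, -0.0356, 0.0761], 0.9)]
```

View pics/s21.png

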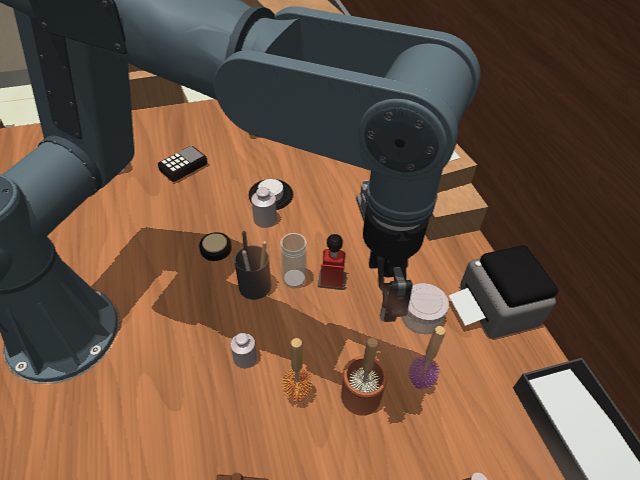

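View pics/w21.png

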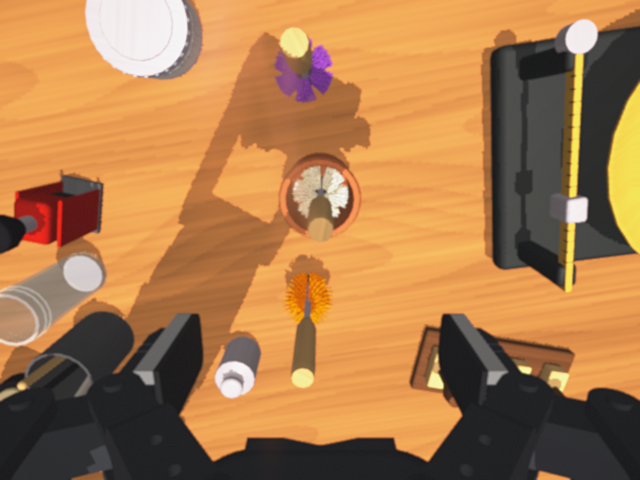

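The brush stands upright in the pot (side 365,375; wrist 320,200) and the gripper is clear. The jar (293,262) is open, the lid is on the mat at (271,187), and everything else is where it was.

```bash
python3 -c "
from h import *
job.finish_job(); st()"
```

```text
the job is handed in; nothing more can be done
the job is handed in; nothing more can be done
```

I finished the job at about 55 s of the 70 s and handed it in; the interface gives no verdict.

- **Lid:** I lifted it off the jar and set it open side down on the mat, about 4 mm off the measured centre, on the side away from the 2 kg weight. It touched down at the expected height.
- **Scrubbing:** The white brush went down to about 1 mm above the jar's floor three times. I drew it up in between until the top of the bristles was at the mouth. Every wrist force I read while scrubbing was under 4 N, and the jar did not visibly move.
- **Brush:** It is back in its pot, touching down at the same height it was picked up from.

The last pictures show the brush upright in the pot, the lid flat on the mat, and the jar open and standing. The gripper is clear and nothing else looks disturbed.

**Checks that disagreed or fell short:**
- The detector's side-view mat centre was about 30 mm off in x, and its lid centre about 9 mm. The weight and the lid partly hide the mat from that camera. The overhead and wrist views agreed with where I placed the lid.
- The detector's overhead pot position differed by about 11 mm from the rim I measured, so I used the rim.
- The drag of the bristles was hardly above the wrist sensor's noise. That they rubbed the wall rests mainly on the pictures of them pressed against the glass.

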